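Weigh the sealed canister on the bakery's hook scale

ROBOT

A 6-joint arm with a two-finger parallel gripper is mounted at the origin on the work surface. World frame = base frame: x ahead of the robot, y to its left, z up, the work surface at z = 0. Lengths are in m, angles in rad, forces in N, time in s.
With the tool pointing down it reaches from about 0.275 to 0.825 m from the base axis. Payload 4.9 kg.
Tool frame: the origin (TCP) lies between the finger pads, 19 mm behind the fingertips; this is the grasp point; z points along the fingers, y is the line along which they close (so a half turn about z gives the same grasp; the last joint's range is limited). The gripper opens to 85 mm and grips with 20 to 120 N. Pads are 22 mm wide; open, the fingers measure 114 mm over their backs; the gripper's body (76 mm by 85 mm) begins 54 mm behind the grasp point. The pads swing forward as they close: fully open they stand 13 mm farther back than shut.
Start: joints at [1.064, 0.326, -0.193, 1.052, 0, 1.437], TCP at [0.2, 0.512, 0.25] pointing down, gripper open.
Joint ranges: [-2.65, 2.65], [-0.97, 1.79], [-1.3, 1.35], [-1.93, 2.1], [-1.47, 1.37], [-3.14, 3.14]. Speed limits (rad/s): [2.57, 2.57, 3.14, 3.14, 3.14, 3.14].

INTERFACE

Orientations are given as a rotation vector (axis times angle).
In Python, from cell import * gives the robot as it stands. Calls block until the motion is done:
- movep(position, orientation): joint-space move of the TCP to a pose.
- move_l(position, velocity=0.15, rot=None, until_force=None): straight line of the TCP; rot=None keeps the orientation; velocity is the mean speed in m/s. With until_force (N) it stops when the force on the tool has changed by that much, and returns True; else False.
- set_joints(angles): joint-space move.
- let_go() and grab(newtons=None): open the fingers fully, or close them until they stop; newtons is the grip in N (None keeps the last).
- sleep(seconds).
- ik(position, orientation): joint angles nearest the present ones, or None.
- get_state(): the state.
- grab_frame(name): name is "side" or "top" or "wrist"; returns a dict with "img" (420x560x3 uint8, red, green, blue), "fx", "fy", "cx", "cy" (pixels), "k1" (the pictures are not rectified: a ray, as slopes to the right and down, at radius r is drawn at 1 + k1 r^2 times it, then the intrinsics apply), "cam_to_world" (4x4, takes a point from camera to world coordinates); the wrist camera has in their place "T_tool_cam" (4x4, takes a point from camera to tool coordinates, whose origin is the TCP and whose axes are the flange's). Camera axes: x right, y down, z forward; pixel columns grow to the right and rows downward; lengths in m; the calibration is good to about 2 mm. A picture is of the moment at which its call begins: read the wrist's pose just before it. There is no depth.
A pose or a line that the arm cannot do raises MotionError and nothing moves.
- sign_off(): hands the job in; it is judged then, once.
Trained networks look in the newest picture that a camera, given by its name, has taken for a name from the list of things; names that differ only in an ending like _2 or _b are one class to them, and where a whole thing is asked for, a point or a joint stands for the part that bears it (a point fixed in the world has none). Each returns a list of dicts, best first, with "score" (0 to 1); they miss things now and then, are a little off and sometimes report something else, mostly with a low value. They report only what shows in the picture. A call takes as long as a camera call. They do not tell look-alikes from the thing itself.
- spot_in(camera, name): "centre" ([column, row] in pixels, amid what is visible of it).
- silhouettes(camera, name): "mask" (420x560 bool, what is visible of it) and "centre" ([column, row] in pixels, amid what is visible of it).
- tip_of(camera, name): "centre" ([column, row] in pixels: a listed point, or the origin of a listed thing).
The state is a dict: "clock": time; "q": joint angles; "joint_velocities": joint speeds; "tau": joint torques, N m; "position": TCP position; "eef_rot": TCP orientation; "contact_force": force on the tool from outside, world axes, zero at the start; "wrist_torque": the same for the moment, N m; "finger_gap": opening from 0.0 (shut) to 1.0 (fully open); "grasp_force": force on a finger pad.
Only numpy, scipy, OpenCV 4.12 (cv2) and the standard library are available. Lean on these libraries where they do the work, as an engineer would, in place of code of your own. Each camera call takes 0.05 s, during which the arm holds its last target. There are 200 camera calls.

TASK

Weigh the small steel canister: hang it by its wire handle on the hook of the spring scale, easing its whole weight onto the hook so gently that the hook neither drops, bounces nor springs up, then let go and leave it hanging until it has settled and hung still for two full seconds. Then take it off just as gently, and stand it upright, wholly on the dark wooden board, leaving the jar, cup and bottle where they are.

Things in the scene. Friction and masses are not known exactly. Their poses are not given: they have to be found in the camera images.
- canister: closed steel canister, 63 mm diameter, 68 mm high, blue band, of unknown weight below 0.95 kg. Origin: centre of its underside, z up. A rigid wire handle (8 mm wire) stands over it in its y-z plane, uprights at y = +-28 mm, sloping up to a level bar along y; 52 mm free between lid and bar, 48 mm free width. On the bar a black grip tab. Half a turn about z gives the same shape
- can_bar (a point): centre of the handle's top bar, on the canister's axis 124 mm above its underside; the wire is 8 mm thick
- can_grip (a point): middle of the black grip tab, 152 mm above the canister's underside. The tab is 20 mm along the canister's x, 14 mm along its y (grip it across y), from 127 to 167 mm above the underside. A TCP here, fingers down, keeps the tips clear of wire and hook
- scale: white spring column scale fixed to the counter. Origin: centre of the underside, z up; foot 150 x 120 mm, column 56 x 70 mm, 326 mm high. A hook arm (8 mm round red-coated rod) sticks out along the scale's -x, dips to its seat 150 mm from the column's axis and turns up at its tip, 173 mm out. To hang, the canister's y axis lies along the scale's y axis (either way round)
- hook_seat (a point): where the middle of the canister's bar lies when hung (the bar's centre, 8 mm above the rod's centre line at the lowest point of the dip); moves down with the hook; 250 mm above the counter when unloaded. The straight rod from the column ends 35 mm inward of it, 8 mm higher (centre line)
- hook_tip (a point): highest point of the upturned tip of the hook, 23 mm further out than hook_seat along the scale's -x and 14 mm above hook_seat; the bar must pass over it (bar centre at least 18 mm above hook_seat) to go on or off
- hook_arm (a joint): how far the hook has sunk, m: 0 unloaded (upper stop), end stop 0.112. Spring: starts to move at 0.45 N, then 0.9 N per 10 mm, so the canister sinks it up to 97 mm; lightly damped, bounces if load is let go or taken off suddenly. Delicate: never drive it faster than 80 mm/s up or down, to within 5 mm of the end stop, or load or touch it with more than 15 N
- board: dark wooden board, 140 x 140 mm, 16 mm thick, fixed on the counter. Origin: centre of its underside
- jar: amber glass jar with brass lid, 68 mm diameter, 95 mm high, origin under its centre; leave alone
- cup: white cup, 72 mm diameter, 85 mm high, origin under its centre; leave alone
- bottle: small green glass bottle, 54 mm diameter, 140 mm high, origin under its centre; leave alone
Mind the look-alikes: they are no part of the job. What is shaped like the canister but purple is not meant.

How it is judged:
By the outcome, as a careful person would: the job done as asked, in the order asked, and still so for the second after the job is handed in, with the robot touching nothing.
It also fails if it takes over 72 s, if anything falls off the work surface, if the arm or the gripper's body presses on something with over 40 N, if the wrist force passes 120 N, or if a joint passes its speed limit or range.

## Working session

There is one attempt and no reset: what is moved stays moved. The work goes in short steps, each a Python script; the robot and the scene stay as the last script left them, time stands still between calls to the robot, and variables do not carry over. Pictures are saved under pics/ and viewed, at most 10 in all, crops included, and the job is handed in when it is done.

```bash
ls; mkdir -p pics; cat > h.py <<'E'
from cell import *
import numpy as np, cv2
def save(name,f):
    cv2.imwrite('pics/'+name,f['img'][:,:,::-1])
def ray(f,px,T=None):
    T=f['cam_to_world'] if T is None else T
    T=np.array(T)
    d=np.array([(px[0]-f['cx'])/f['fx'],(px[1]-f['cy'])/f['fy']])
    u=d.copy()
    for _ in range(20): u=d/(1+f['k1']*(u@u))
    v=T[:3,:3]@np.array([u[0],u[1],1]); return T[:3,3],v/np.linalg.norm(v)
def atz(r,z):
    o,v=r; return o+v*(z-o[2])/v[2]
def tri(rs):
    A=sum(np.eye(3)-np.outer(v,v) for o,v in rs); b=sum((np.eye(3)-np.outer(v,v))@o for o,v in rs)
    p=np.linalg.solve(A,b); res=[np.linalg.norm((np.eye(3)-np.outer(v,v))@(p-o)) for o,v in rs]
    return p,res
E
cat > a.py <<'E'
from h import *
np.set_printoptions(precision=4,suppress=True)
F={c:grab_frame(c) for c in ('side','top')}
for c in F: save(c+'0.png',F[c]); print(c,np.array(F[c]['cam_to_world']),F[c]['fx'],F[c]['k1'])
for n in ['canister','can_bar','can_grip','scale','hook_seat','hook_tip','board','jar','cup','bottle']:
    for c in F:
        print(n,c,[(np.round(d['centre'],1).tolist(),round(d['score'],2)) for d in tip_of(c,n)[:4]])
print(get_state())
E
python3 a.py; python3 -c "
import cv2,numpy as np
" 
```

```text
pics
side [[ 0.6695 -0.5266  0.5238 -0.1309]
 [-0.7426 -0.4581  0.4885 -0.6709]
 [-0.0173 -0.7161 -0.6978  1.0822]
 [ 0.      0.      0.      1.    ]] 514.979421394062 0.03206879417484237
top [[ 0.0134 -0.9864  0.1636  0.3818]
 [-0.9998 -0.0105  0.0182 -0.0384]
 [-0.0162 -0.1638 -0.9864  1.3019]
 [ 0.      0.      0.      1.    ]] 400.7514319330378 0.009883958632763371
canister side [([409.0, 317.8], 0.95), ([372.5, 331.2], 0.94), ([340.7, 370.3], 0.83)]
canister top [([397.9, 205.7], 0.95), ([387.0, 280.0], 0.91), ([386.9, 241.4], 0.84), ([305.7, 232.6], 0.53)]
can_bar side [([418.3, 280.4], 0.95), ([344.3, 342.4], 0.65), ([375.9, 300.1], 0.61), ([370.8, 332.6], 0.45)]
can_bar top [([397.2, 282.3], 0.74), ([396.4, 241.9], 0.73), ([406.5, 200.1], 0.64), ([242.1, 189.5], 0.44)]
can_grip side [([374.2, 294.0], 0.79), ([349.4, 332.9], 0.79), ([419.0, 277.3], 0.66)]
can_grip top [([396.3, 234.5], 0.69), ([399.3, 278.2], 0.61), ([415.4, 200.1], 0.6), ([386.5, 240.5], 0.55)]
scale side [([233.6, 197.0], 0.75)]
scale top [([204.3, 202.1], 0.98)]
hook_seat side [([162.0, 234.5], 0.65), ([269
[... 200 characters left out ...]
.91)]
jar side [([386.5, 244.4], 0.77)]
jar top [([344.3, 169.6], 0.77)]
cup side [([160.3, 234.8], 0.84)]
cup top [([182.7, 280.9], 0.83)]
bottle side [([323.0, 218.4], 0.65)]
bottle top [([280.3, 173.1], 0.59)]
{'clock': 1.1, 'q': array([ 1.0638,  0.3262, -0.1926,  1.052 ,  0.    ,  1.4366]), 'joint_velocities': array([ 0.0011, -0.0012,  0.0004, -0.0013, -0.0004,  0.0005]), 'tau': array([  0.    , -44.3339,  26.276 ,   0.001 ,  -0.    ,  -0.    ]), 'position': array([0.2003, 0.5123, 0.25  ]), 'eef_rot': array([0.5822, 3.0872, 0.0001]), 'contact_force': array([-0.1409, -0.3414, -0.2469]), 'wrist_torque': array([-0.0802,  0.0391, -0.0428]), 'grasp_force': 0.0, 'finger_gap': 1.00142227607602}
```

View pics/side0.png

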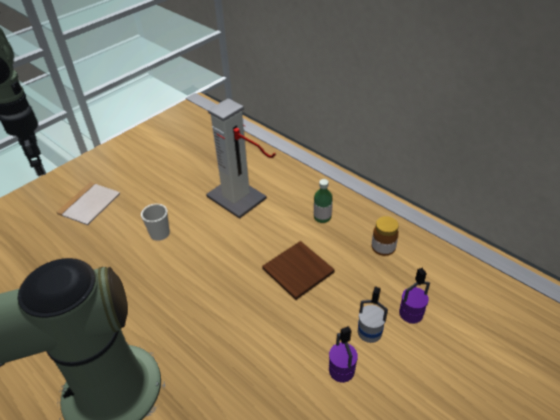

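View pics/top0.png

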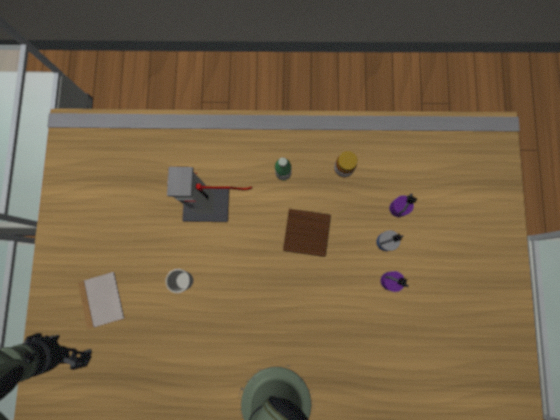

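The silver canister with the blue band stands between two purple look-alikes, at side (372,322) and top (388,241). The scale's red hook runs to side (273,155) and top (250,188). The board is at top (307,233).

```bash
cat > b.py <<'E'
from h import *
np.set_printoptions(precision=4,suppress=True)
S=grab_frame('side');T=grab_frame('top')
P={'canister':([372.5,331.2],[386.9,241.4]),'can_bar':([375.9,300.1],[396.4,241.9]),'hook_seat':([269.7,152.7],[241.5,190.4]),
'board':([298.5,269.8],[305.8,233.9]),'scale':([233.6,197],[204.3,202.1]),'jar':([386.5,244.4],[344.3,169.6]),'bottle':([323,218.4],[280.3,173.1]),'cup':([160.3,234.8],[182.7,280.9]),
'purpA':([409,317.8],[397.9,205.7]),'purpB':([340.7,370.3],[387,280])}
for n,(s,t) in P.items(): print(n,*tri([ray(S,s),ray(T,t)]))
W=grab_frame('wrist'); print(np.array(W['T_tool_cam']),W['fx'],W['cx'],W['cy'],W['k1'])
for p,y in [((.45,-.35,.4),0),((.45,-.35,.4),np.pi/2),((.5,.1,.42),0),((.3,0,.4),0)]:
    from scipy.spatial.transform import Rotation as R
    r=(R.from_euler('z',y)*R.from_euler('x',np.pi)).as_rotvec(); print(p,y,ik(p,r))
E
python3 b.py
```

```text
canister [ 0.4983 -0.3511  0.0052] [np.float64(0.002065442941011696), np.float64(0.0020654429410116555)]
can_bar [ 0.4875 -0.3486  0.1385] [np.float64(0.005052079364203792), np.float64(0.00505207936420393)]
hook_seat [0.6125 0.0892 0.252 ] [np.float64(0.007028992644468912), np.float64(0.007028992644468965)]
board [ 0.5217 -0.0918  0.0033] [np.float64(0.004790252626276735), np.float64(0.00479025262627698)]
scale [ 0.6192  0.2512 -0.0069] [np.float64(0.0030622709803498974), np.float64(0.003062270980349768)]
jar [ 0.7375 -0.2201  0.0161] [np.float64(0.008389399856145651), np.float64(0.00838939985614573)]
bottle [ 0.7305 -0.0059 -0.0179] [np.float64(0.005566544228489809), np.float64(0.005566544228489729)]
cup [ 0.3659  0.3061 -0.0136] [np.float64(0.004485535848218533), np.float64(0.004485535848218492)]
purpA [ 0.615  -0.3927 -0.0246] [np.float64(0.005716054880135824), np.float64(0.005716054880135522)]
purpB [ 0.3755 -0.3516 -0.0114] [np.float64(0.001842220137191379), np.float64(0.001842220137191433)]
[[ 0.0005 -0.9635 -0.2676  0.0675]
 [ 1.      0.0002  0.0011 -0.0004]
 [-0.001  -0.2676  0.9635 -0.1231]
 [ 0.      0.      0.      1.    ]] 304.061420232588 278.55545323819604 206.09358198138017 -0.02800429966231927
(0.45, -0.35, 0.4) 0 [-0.7905  0.3191  0.1754  1.4271  0.      2.3511]
(0.45, -0.35, 0.4) 1.5707963267948966 [-0.7905  0.3191  0.1754  1.4271  0.      0.7803]
(0.5, 0.1, 0.42) 0 [ 0.0525  0.197   0.0632  1.437   0.     -3.089 ]
(0.3, 0, 0.4) 0 [-0.2479 -0.2225 -0.3991  1.3942  0.      2.8937]
```

```bash
cat >> h.py <<'E'
from scipy.spatial.transform import Rotation as R
import pickle
np.set_printoptions(precision=4,suppress=True)
def rv(yaw): return (R.from_euler('z',yaw)*R.from_euler('x',np.pi)).as_rotvec()
def wrist(name,things):
    s=get_state(); f=grab_frame('wrist'); save(name+'.png',f)
    M=np.eye(4); M[:3,:3]=R.from_rotvec(s['eef_rot']).as_matrix(); M[:3,3]=s['position']
    T=M@np.array(f['T_tool_cam']); out={}
    for n in things:
        out[n]=[(np.array(d['centre']),d['score']) for d in tip_of('wrist',n)[:4]]
        print(name,n,[(c.round(1).tolist(),round(float(sc),2)) for c,sc in out[n]])
    pickle.dump((dict(f),T,out),open('pics/'+name+'.pkl','wb'))
    return f,T,out
E
cat > c.py <<'E'
from h import *
p=get_state()['position']; move_l([p[0],p[1],.45],velocity=.3)
h=-np.pi/2
hk=['hook_seat','hook_tip','scale']; cn=['can_bar','can_grip','canister']
movep([.60,.03,.43],rv(h)); sleep(.2); wrist('w1',hk)
movep([.53,-.05,.40],rv(h)); sleep(.2); wrist('w2',hk+['board'])
movep([.43,-.35,.36],rv(0)); sleep(.2); wrist('w3',cn)
movep([.50,-.29,.36],rv(0)); sleep(.2); wrist('w4',cn)
print(get_state()['clock'])
import cv2
a=[cv2.imread(f'pics/w{i}.png') for i in (1,2,3,4)]
m=np.vstack([np.hstack(a[:2]),np.hstack(a[2:])]); cv2.imwrite('pics/mos.png',cv2.resize(m,(800,600),interpolation=cv2.INTER_AREA))
E
python3 c.py
```

```text
w1 hook_seat [([263.2, 244.5], 0.97)]
w1 hook_tip [([264.8, 233.8], 0.67), ([264.9, 242.0], 0.39)]
w1 scale [([271.8, 263.5], 0.94)]
w2 hook_seat [([199.8, 327.0], 0.7)]
w2 hook_tip []
w2 scale []
w2 board [([283.1, 138.7], 0.62)]
w3 can_bar [([281.7, 224.6], 0.69)]
w3 can_grip [([320.0, 5.9], 0.92), ([273.8, 125.0], 0.64), ([283.5, 235.8], 0.56)]
w3 canister [([284.7, 201.6], 0.87), ([276.9, 123.3], 0.74), ([305.2, 45.9], 0.66)]
w4 can_bar [([368.3, 83.0], 0.66), ([325.0, 183.4], 0.63), ([328.0, 269.7], 0.57)]
w4 can_grip [([333.1, 288.0], 0.8), ([327.6, 188.9], 0.71), ([374.8, 82.3], 0.55)]
w4 canister [([316.7, 239.8], 0.81), ([312.2, 167.5], 0.66), ([345.7, 94.6], 0.6)]
10.725
```

View pics/mos.png

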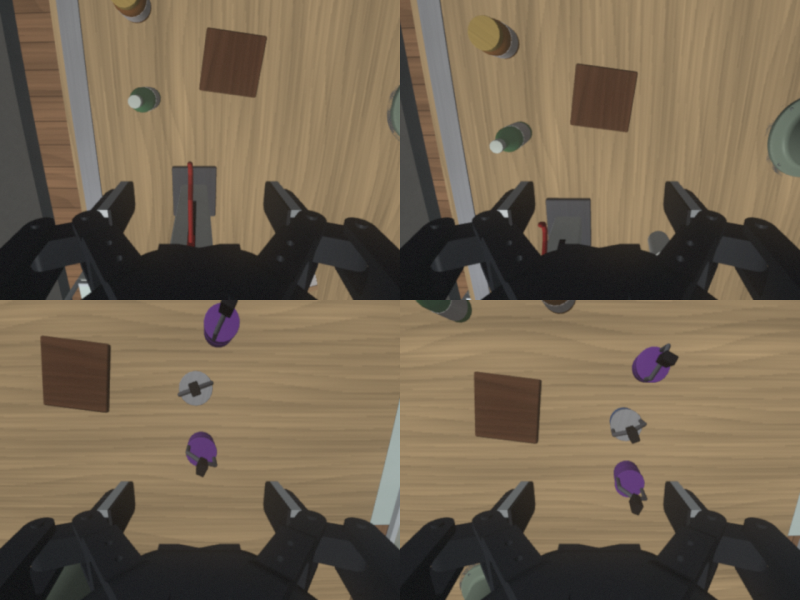

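The mosaic shows the silver canister at w3 px (273,123), with its bar tilted about 20° to the image row. In w1 the red hook runs up the image at column 266, ending at row about 228. Now I'll fit these precisely.

```bash
cat > d.py <<'E'
from h import *
L=lambda n: pickle.load(open(f'pics/{n}.pkl','rb'))
def px(f,T,P):
    p=np.linalg.inv(T)@np.r_[P,1]; u=p[:2]/p[2]; u=u*(1+f['k1']*(u@u)); return np.array([f['cx']+f['fx']*u[0],f['cy']+f['fy']*u[1]])
W={n:L(n) for n in ('w1','w2','w3','w4')}
S=grab_frame('side');T=grab_frame('top')
def red(f): 
    i=f['img'].astype(int); m=((i[:,:,0]>70)&(i[:,:,0]>2.2*i[:,:,1])&(i[:,:,0]>2.2*i[:,:,2])).astype(np.uint8)
    n,l,st,_=cv2.connectedComponentsWithStats(m); k=1+np.argmax(st[1:,4]); return np.argwhere(l==k)[:,::-1]
for n,(f,TT) in {'w1':W['w1'][:2],'w2':W['w2'][:2],'top':(T,T['cam_to_world']),'side':(S,S['cam_to_world'])}.items():
    q=red(f); w=np.array([atz(ray(f,c,TT),.25)[:2] for c in q])
    vx,vy,x0,y0=cv2.fitLine(w.astype(np.float32),cv2.DIST_HUBER,0,.001,.001).ravel()
    print(n,len(q),'px',q.min(0),q.max(0),'world',w.min(0),w.max(0),'dir',np.degrees(np.arctan2(vy,vx)),'x at y=.1',x0+(0.1-y0)*vx/vy)
rs=[ray(*W['w1'][:1],[263.2,244.5],W['w1'][1]),ray(W['w2'][0],[199.8,327],W['w2'][1]),ray(T,[241.5,190.4])]
print('seat',tri(rs),tri(rs[:2]),tri([rs[0],rs[2]]), atz(rs[0],.25),atz(rs[1],.25),atz(rs[2],.25))
r3=lambda n,c: ray(W[n][0],c,W[n][1])
print('grip',tri([r3('w3',[273.8,125]),r3('w4',[327.6,188.9])]), 'bar w4/side', tri([r3('w4',[325,183.4]),ray(S,[375.9,300.1])]))
print('can',tri([r3('w3',[276.9,123.3]),r3('w4',[312.2,167.5])]),atz(r3('w3',[276.9,123.3]),0),atz(r3('w4',[312.2,167.5]),0))
# board corners by colour, projected to z=.016
for n in ('w1','w2','w3','w4'):
    f,TT,_=W[n]; i=f['img'].astype(int); m=((i.sum(2)<240)&(i[:,:,0]>1.4*i[:,:,1])&(i[:,:,0]<2.2*i[:,:,1]+20)&(i[:,:,0]>60)).astype(np.uint8)
    m=cv2.morphologyEx(m,cv2.MORPH_OPEN,np.ones((5,5))); k,l,st,_=cv2.connectedComponentsWithStats(m); j=1+np.argmax(st[1:,4])
    w=np.array([atz(ray(f,c,TT),.016)[:2] for c in np.argwhere(l==j)[:,::-1]]).astype(np.float32); print(n,'board',cv2.minAreaRect(w))
    if n in('w3','w4'): 
        c={'w3':(273,123),'w4':(317,178)}[n]
        crop=f['img'][c[1]-40:c[1]+40,c[0]-50:c[0]+50,::-1]; cv2.imwrite(f'pics/{n}c.png',cv2.resize(crop,(400,320),interpolation=cv2.INTER_CUBIC))
f=W['w1'][0]; cr=cv2.resize(f['img'][215:345,235:310,::-1],(300,520),interpolation=cv2.INTER_CUBIC)
m=np.zeros((600,800,3),np.uint8); m[:320,:400]=cv2.imread('pics/w3c.png'); m[:280,400:]=cv2.imread('pics/w4c.png')[:280]; m[320:600,:]=0
m[280:600,400:800]=cv2.resize(S['img'][120:200,210:310,::-1],(400,320),interpolation=cv2.INTER_CUBIC); m[320:600,:162]=cv2.resize(cr,(162,280)); cv2.imwrite('pics/m2.png',m)
E
python3 d.py
```

```text
w1 507 px [263 229] [270 342] world [0.61   0.0721] [0.6183 0.215 ] dir -89.97857 x at y=.1 0.6141256
w2 178 px [194 313] [204 355] world [0.6092 0.0745] [0.6192 0.1278] dir 88.15092 x at y=.1 0.6130663
top 85 px [196 184] [230 189] world [0.6102 0.1253] [0.624  0.2175] dir 89.19172 x at y=.1 0.6149147
side 130 px [234 127] [274 156] world [0.6052 0.073 ] [0.6424 0.2389] dir 84.56545 x at y=.1 0.6143244
seat (array([0.614 , 0.0946, 0.2429]), [np.float64(0.0034155410162714866), np.float64(0.0027050598688538752), np.float64(0.004899461452228361)]) (array([0.6154, 0.0909, 0.2495]), [np.float64(0.0014690229228334411), np.float64(0.0014690229228333)]) (array([0.6154, 0.0986, 0.2252]), [np.float64(0.0028442401200016124), np.float64(0.0028442401200016597)]) [0.6165 0.0897 0.25  ] [0.6142 0.0916 0.25  ] [0.6075 0.094  0.25  ]
grip (array([ 0.4949, -0.3452,  0.1522]), [np.float64(0.00031725981490142875), np.float64(0.00031725981490163306)]) bar w4/side (array([ 0.4974, -0.3471,  0.1289]), [np.float64(0.0014157215916792358), np.float64(0.0014157215916792698)])
can (array([ 0.4952, -0.3466, -0.0147]), [np.float64(0.0007872373081911241), np.float64(0.0007872373081910846)]) [ 0.4957 -0.3473  0.    ] [ 0.4968 -0.3444  0.    ]
w1 board ((0.6243518590927124, 0.22533702850341797), (0.07656731456518173, 0.011830875650048256), 89.5636215209961)
w2 board ((0.682461142539978, 0.3037130832672119), (0.015191441401839256, 0.010022539645433426), 86.05011749267578)
w3 board ((0.3960333466529846, -0.34905073046684265), (0.00642012944445014, 0.015730686485767365), 0.056319814175367355)
w4 board ((0.3934112787246704, -0.3518849015235901), (0.01787184551358223, 0.016428615897893906), 1.6096972227096558)
```

View pics/m2.png

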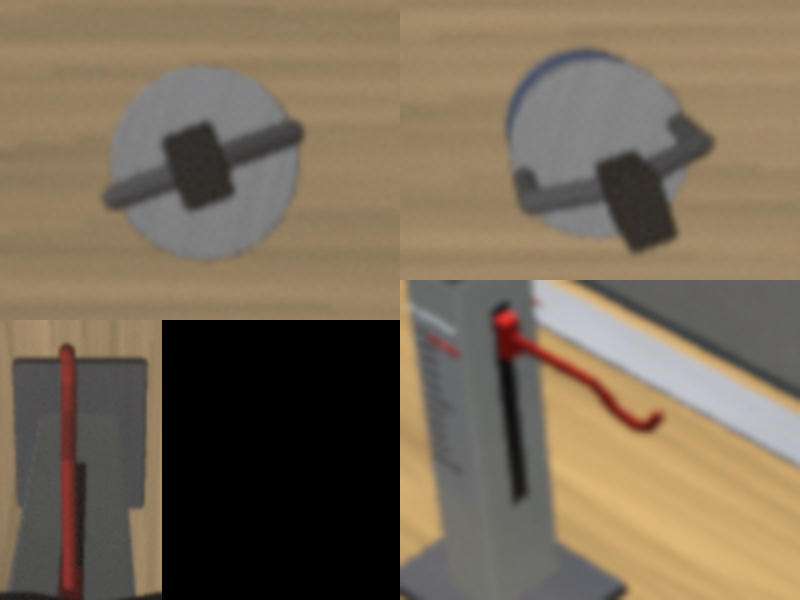

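```bash
cat >> h.py <<'E'
def fz(n=15,dt=.02):
    a=[]
    for _ in range(n): a.append(get_state()['contact_force']); sleep(dt)
    a=np.array(a); return a.mean(0),a.std(0)
E
cat > e.py <<'E'
from h import *
L=lambda n: pickle.load(open(f'pics/{n}.pkl','rb'))
ang=[]
for n,a,b in (('w3',(251.75,132),(296,116)),('w4',(300.75,188),(344.5,174.25))):
    f,T,_=L(n); A=atz(ray(f,a,T),.124)[:2];B=atz(ray(f,b,T),.124)[:2]; d=B-A; ang.append(np.arctan2(d[0],-d[1])); print(n,(A+B)/2,np.linalg.norm(d),np.degrees(ang[-1]))
yaw=np.mean(ang)-np.pi
G=np.array([.495,-.3455])
movep([*G,.24],rv(yaw)); move_l([*G,.152],velocity=.08); sleep(.3)
b=fz(); print('base',b)
grab(40); sleep(.2); s=get_state(); print(s['position'],s['finger_gap'],s['grasp_force'],fz(5))
move_l([*s['position'][:2],.20],velocity=.05); sleep(.3); w=fz(); print('loaded',w,'W',b[0][2]-w[0][2])
move_l([*s['position'][:2],.312],velocity=.15)
pickle.dump((b,w,s['position']),open('pics/grasp.pkl','wb'))
move_l([.6145,0.0,.312],velocity=.15,rot=rv(-np.pi/2)); sleep(.3)
print('hover',fz(),get_state()['position'],get_state()['eef_rot'],get_state()['clock'])
S=grab_frame('side'); save('hover.png',S)
for n in ('can_bar','hook_seat'): print(n,[(d['centre'],d['score']) for d in tip_of('side',n)[:3]])
f=grab_frame('wrist')['img']; m=np.hstack([S['img'][80:290,180:460],f[100:310,140:420]])[:,:,::-1]; cv2.imwrite('pics/hv.png',cv2.resize(m,(800,300)))
E
python3 e.py
```

```text
w3 [ 0.4955 -0.3444] 0.05365042226589833 19.32260675033521
w4 [ 0.4985 -0.3436] 0.05455114046931833 17.87413400865688
base (array([-0.0844,  0.1176,  0.1802]), array([0.605 , 0.5207, 0.3272]))
[ 0.495  -0.3453  0.1519] 0.1605707898749446 41.922839283943176 (array([ 0.1052,  1.0881, -0.2944]), array([0.2652, 0.1917, 0.421 ]))
loaded (array([ 0.0472,  0.0365, -5.3986]), array([0.4994, 0.5301, 0.4682])) W 5.578775422762947
hover (array([-0.0271,  0.0952, -5.4288]), array([0.4875, 0.4455, 0.3957])) [0.6145 0.     0.312 ] [-2.2214  2.2214  0.    ] 22.2167
can_bar [([342.6, 343.0], 0.9), ([292.6, 157.1], 0.59), ([416.6, 282.0], 0.56)]
hook_seat [([267.7, 152.7], 0.55)]
```

View pics/hv.png

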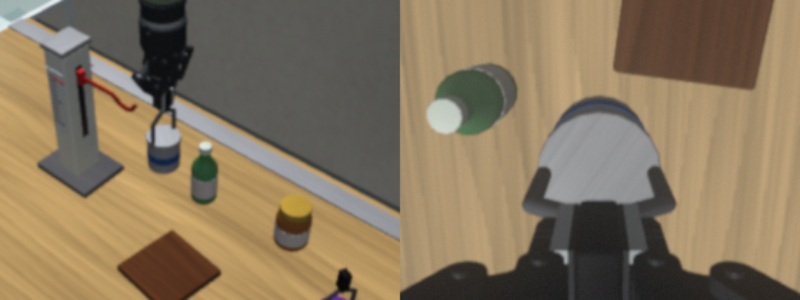

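```bash
cat > f.py <<'E'
from h import *
X,Y=.6145,.0915
print(move_l([X,Y,.312],velocity=.06,until_force=4)); sleep(.3); print('over',fz(10)[0],get_state()['position'])
print(move_l([X,Y,.284],velocity=.04,until_force=4))
print(move_l([X,Y,.266],velocity=.015,until_force=4)); sleep(.2); print('z.266',fz(30)[0])
S=grab_frame('side'); save('on.png',S); m=S['img'][80:290,180:460,::-1]; cv2.imwrite('pics/on_c.png',cv2.resize(m,(800,600)))
print(get_state()['clock'])
E
python3 f.py
```

```text
False
over [-0.0395  0.1381 -5.4636] [0.6145 0.0915 0.312 ]
False
False
z.266 [ 0.5208  0.1081 -3.9107]
27.5083
```

View pics/on_c.png

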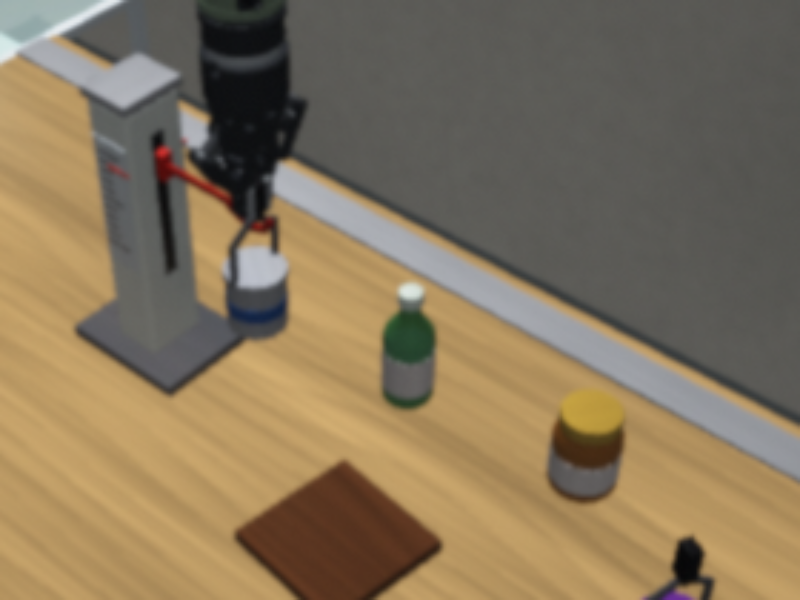

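The bar sits on the hook just inside the upturned tip, at about (258,222) in the crop. It carries 1.5 N at 12 mm of sink, as the spring predicts, so I'll ease on the rest and release.

```bash
cat > g.py <<'E'
from h import *
X,Y=.6145,.0915
print(move_l([X,Y,.2235],velocity=.022,until_force=7)); sleep(.3)
z=.2235
for i in range(2):
    f=fz(40)[0]; print(z,f)
    d=np.clip(f[2]/90,-.006,.006)
    if abs(d)<.0008: break
    z+=d; move_l([X,Y,z],velocity=.008); sleep(.2)
let_go(); print(get_state()['clock'])
S=grab_frame('side'); sleep(1.5); S2=grab_frame('side')
a,b=[s['img'][80:290,180:460,::-1] for s in (S,S2)]; print('moved px',np.abs(a.astype(int)-b).max(2).__gt__(25).sum())
for n in ('can_bar','hook_seat'): print(n,[(d['centre'],d['score']) for d in tip_of('side',n)[:3]])
cv2.imwrite('pics/hung.png',np.hstack([cv2.resize(a[40:190,:140],(400,428)),cv2.resize(b[40:190,:140],(400,428))]))
print(get_state()['clock'],get_state()['position'],z,fz(10)[0])
pickle.dump(z,open('pics/z.pkl','wb'))
E
python3 g.py
```

```text
False
0.2235 [ 0.0943  0.1999 -0.1154]
0.22221752131329886 [0.5154 0.2829 0.054 ]
32.425
moved px 2
can_bar [([418.3, 280.8], 0.87), ([268.3, 170.4], 0.74), ([341.9, 342.6], 0.67)]
hook_seat [([269.2, 167.4], 0.41)]
34.125 [0.6145 0.0915 0.2222] 0.22221752131329886 [ 0.2042  0.0594 -0.2089]
```

View pics/hung.png

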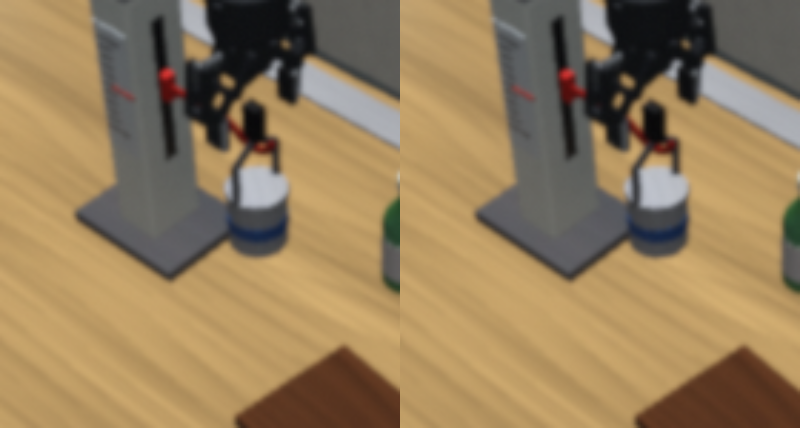

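The canister hangs still: nothing differs between frames 1.5 s apart, and the fingers are clear of the tab at (255,120) in the left half. I'll finish the two-second settle, then take it off.

```bash
cat > i.py <<'E'
from h import *
L=lambda n: pickle.load(open(f'pics/{n}.pkl','rb'))
for n,c in (('w1',(325.9,87.5)),('w2',(845.5/1.4/1 if 0 else (604.25-400)/.7143,97.75/.7143)),('w3',(105.7,103.6)),('w4',((507.5-400)/.7143,(407.5-300)/.7143))):
    f,T,o=L(n); print(n,c,atz(ray(f,c,T),.016))
X,Y=.6145,.0915
sleep(2.7)
S=grab_frame('side'); 
grab(40); sleep(.3); z=get_state()['position'][2]; print(get_state()['finger_gap'],z,fz(20)[0],get_state()['clock'])
move_l([X,Y,.264],velocity=.022,until_force=8); sleep(.1); print('z.264',fz(10)[0])
move_l([X,Y,.286],velocity=.015,until_force=8); sleep(.1); print('z.286',fz(15)[0])
move_l([X,Y,.312],velocity=.05); print(move_l([X,0.0,.312],velocity=.06,until_force=4)); sleep(.2)
print(fz(15)[0],get_state()['position'],get_state()['clock'])
S=grab_frame('side'); save('off.png',S); cv2.imwrite('pics/off_c.png',cv2.resize(S['img'][80:290,180:460,::-1],(560,420)))
E
python3 i.py
```

```text
w1 (325.9, 87.5) [ 0.5217 -0.0925  0.016 ]
w2 (285.9442811143777, 136.8472630547389) [ 0.5193 -0.0933  0.016 ]
w3 (105.7, 103.6) [ 0.5249 -0.0947  0.016 ]
w4 (150.49699006019878, 150.49699006019878) [ 0.5257 -0.0952  0.016 ]
0.15718305272126817 0.22229525486904836 [ 0.7817 -0.3622  0.0441] 38.325
z.264 [ 0.9443 -0.2092 -3.7014]
z.286 [-0.0935 -0.3024 -5.4232]
False
[ 0.0159 -0.2553 -5.3342] [0.6145 0.     0.312 ] 45.4
```

View pics/off_c.png

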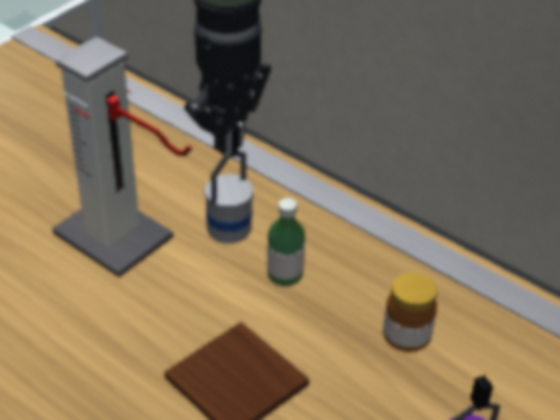

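The canister at (229,208) is clear of the hook, whose tip is at (187,151) and back at its rest height. The board centre is at about (0.523, -0.094).

```bash
cat > j.py <<'E'
from h import *
B=(.523,-.094)
move_l([*B,.312],velocity=.12); move_l([*B,.180],velocity=.09); sleep(.2)
print(move_l([*B,.174],velocity=.02,until_force=2.5),move_l([*B,.166],velocity=.01,until_force=2.5)); sleep(.2)
print(get_state()['position'],fz(10)[0],get_state()['clock'])
let_go(); sleep(.2); move_l([*B,.29],velocity=.1); sleep(.2)
S=grab_frame('side'); f=grab_frame('wrist'); cv2.imwrite('pics/end.png',cv2.resize(np.hstack([S['img'][80:290,180:460],f['img'][0:210,140:420]])[:,:,::-1],(800,300)))
print(get_state()['clock'])
E
python3 j.py
```

```text
False True
[ 0.5228 -0.0939  0.1676] [-0.7381  0.273   6.4901] 49.95
52.5333
```

View pics/end.png

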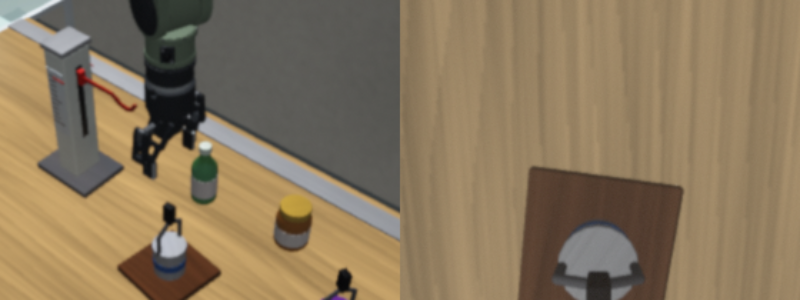

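The canister stands upright in the middle of the board, at (170,255) in the left half. The gripper is clear, and the bottle and jar have not moved.

```bash
python3 -c "
from cell import *
print(sign_off())"
```

```text
the job is handed in; nothing more can be done
None
```

The canister was weighed (about 5.5 N, roughly 0.56 kg), hung still on the hook for over two seconds, taken off gently and stood upright on the board with the jar, cup and bottle left alone, and I handed the job in at about 53 s; the sign-off gave no verdict.

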